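# Draw the long cassette out of the sterilising rack

### The job

Take the long instrument cassette out of the sterilising rack: lift its handle end over the front lip while its back end stays down under the keeper bar, then draw it out endwise, straight along its lane, and lay it flat and wholly on the dark rubber mat in front of the rack. Leave the short cassette and everything else on the table where they are, and let go of the cassette.

Things in the scene. Friction and masses are not known exactly. Their poses are not given: they have to be found in the camera images.
- rack: Fixed dark steel rack, 170 wide (x) x 240 long (y) x 40 high. Origin on the table under the middle of its front lip's outer face; +y points out of the mouth, away from the rack, which fills y = -240 to 0; z up. Floor 8 above the table. Two lanes at x = -45 and +45, each 44 wide between walls 14 high above the floor; back stop at y = -236. Either lane may hold the long cassette.
- lip (a point): Middle of the top edge of the rack's front lip: 4 mm thick, across both lanes, its top 26 mm above the table (18 mm above the rack's floor).
- keeper (a point): Middle of the underside of the keeper bar, an 8 mm round bar across both lanes 200 mm behind the rack's mouth. Underside 32 mm above the table, 8 mm above the top of a cassette that lies on the rack's floor, so the long cassette cannot be lifted out level. The rack is otherwise open from above.
- long_cassette: Loose flat steel box, 36 wide (x) x 220 long (y) x 16 high (z), 0.2 to 0.42 kg, balanced near mid-length. Origin: middle of its lower front edge, at the lip; body runs to y = -220. It starts on a lane's floor, front end 3 to 8 mm behind the lip's inner face. Upright flat grip on top, 10 thick (x) x 30 long (y) x 40 tall, centred 27 mm behind the front end, top 56 mm above the underside.
- long_cassette_front (a point): Middle of the lower front edge of the long cassette (same point as its origin).
- long_cassette_rear (a point): Middle of the lower rear edge of the long cassette.
- mat: Fixed dark rubber mat, 190 wide (x) x 300 long (y) x 4 mm thick, on the table in front of the rack's mouth, turned as the rack is; origin under its centre, y along the rack's y. Its near edge lies 10 to 30 mm out from the lip. The long cassette ends here.
- short_cassette: The short cassette in the other lane: as the long one but 130 mm long (same grip, same origin at the front end). Leave it there.
- forceps: Loose steel forceps, 136 x 24 x 6 mm, on the table beside the mat on its +x side; origin at the centre, on the table. Leave.
- gallipot: Small steel cup, 52 mm across, 40 mm high, beside the mat on its -x side; origin under its centre. Leave.
- dish: Round steel dish, 170 mm across, 45 mm high, to the robot's left; origin under its centre. Leave.
- jar: Glass jar with steel lid, 80 mm across, 100 mm high, beyond the dish; origin under its centre. Leave.
There are look-alikes about, which are no part of the job. What is shaped like the long_cassette but green or purple is not meant.

How it is judged:
By the outcome, as a careful person would: the job done as asked, in the order asked, and still so for the second after the job is handed in, with the robot touching nothing.
It also fails if it takes over 45 s, if anything falls off the work surface, if the arm or the gripper's body presses on something with over 40 N, if the wrist force passes 120 N, or if a joint passes its speed limit or range.

### The arm

A 7-joint arm with a two-finger parallel gripper is mounted at the origin on the work surface. World frame = base frame: x ahead of the robot, y to its left, z up, the work surface at z = 0. Lengths are in m, angles in rad, forces in N, time in s.
With the tool pointing down it reaches from about 0.4 to 0.85 m from the base axis. Payload 4.5 kg.
Tool frame: the origin (TCP) lies midway between the tips of the shut fingers; the grasp point (between the pads) lies 19 mm behind it; z points along the fingers, y is the line along which they close (so a half turn about z gives the same grasp; the last joint's range is limited). The gripper opens to 88 mm and grips with 3 to 60 N. Pads are 18 mm wide; open, the fingers measure 123 mm over their backs; the gripper's body (75 mm by 187 mm) begins 45 mm behind the grasp point.
Start: joints at [-1.265, 0.689, -0.195, 1.565, 0.157, 0.902, -0.215], TCP at [0.168, 0.602, 0.239] pointing down, gripper open.
Joint ranges: [-3.01, 3.01], [-0.46, 2.08], [-1.47, 1.51], [0.13, 2.56], [-1, 4.14], [0.04, 2.09], [-2.66, 2.66]. Speed limits (rad/s): [2.57, 2.57, 3.14, 3.14, 3.14, 3.14, 3.14].

### API

Orientations are given as a unit quaternion [x, y, z, w].
In Python, from plant import r gives the robot as it stands. The module is installed in compiled form; this text tells all that it offers.
- The arm moves only by the tool step_arm, never from a script. Its argument "series" is a list of rows, each a list of 7 numbers: the shift along the world's x, y, z in mm, then the turn, a rotation vector about the world's x, y, z in rad, then the closure, from 0 (fully open) to 1 (shut). A call has 1 to 20 rows; each row shifts and turns the commanded pose from where the row before left it; what a row does not reach is not made up. A row lasts 1/10 s, in which the tool goes at most 50 mm and 8.59 degrees, less where a joint would pass 70% of its speed; a pose out of reach is approached as far as the arm can. A call is refused whole if a number of a shift passes 50 or a number of a turn 0.15, either way. A call with a gripper value outside its range is refused whole. The fingers move at their own pace and stop on an object; "force" is the grip in N (left out, the last holds). Time passes only in rows, so rows that do not move let the fingers close. It gives the time, the measured TCP pose, the force, the opening and the grip force at its end, in the units of the state.
- r.get_state(): the state, without advancing time (a new reading comes with each control period).
- r.snapshot(name): name is "scene" or "top" or "wrist"; returns (picture, depth): 384x512x3 uint8, blue, green, red; 384x512 float32, m along the optical axis (not along the pixel's ray), 0 where there is no reading.
- r.get_calibration(name): a dict with "intrinsics" (3x3 intrinsics, pixels), "dist_coeffs" ([k1, k2, p1, p2, k3] as OpenCV has them; the pictures are not rectified), "pose" (4x4, takes a point from camera to world coordinates). Camera axes: x right, y up, looking along -z (the intrinsics and any distortion apply to the point x, -y, -z); pixel columns grow to the right and rows downward; lengths in m; the calibration is good to about 2 mm. A picture is of the moment at which its call begins: read the wrist's pose just before it. get_calibration takes no time and is no camera call; for the wrist camera it gives the pose at the moment of the call.
- r.finish_job(): hands the job in; it is judged then, once.
The state is a dict: "clock": time; "q": joint angles; "qd": joint speeds; "joint_torque": joint torques, N m; "tool_pos": TCP position; "eef_rot": TCP orientation; "contact_force": force on the tool from outside, world axes, zero at the start; "moment": the same for the moment, N m; "opening": opening from 0.0 (shut) to 1.0 (fully open); "finger_force": force on a finger pad.
Only numpy, scipy, OpenCV 4.12 (cv2) and the standard library are available. Lean on these libraries where they do the work, as an engineer would, in place of code of your own. Each camera call takes 0.05 s, during which the arm holds its last target. There are 200 camera calls.

## Working session

There is one attempt and no reset: what is moved stays moved. The work goes in short steps, Python scripts to look and compute and a tool call to move; the robot and the scene stay as the last step left them, time stands still between calls to the robot, and variables do not carry over. Pictures are saved under pics/ and viewed, at most 10 in all, crops included, and the job is handed in when it is done.

Besides the shell and the picture viewer there is one more tool, called after "Call:" by a JSON object that holds its "op" and its "data", one argument or row to a line. step_arm: Moves the arm, as the interface text tells. Its arguments: {"type":"object","properties":{"series":{"type":"array"},"force":{"type":"number"}},"required":["series"]}

```bash
mkdir -p pics; cat > h.py <<'E'
import numpy as np, cv2
from plant import r
def snap(n):
    c=r.get_calibration(n); p,d=r.snapshot(n); np.savez('%s.npz'%n,p=p,d=d,K=c['intrinsics'],D=c['dist_coeffs'],T=c['pose']); return p,d
def load(n): return np.load('%s.npz'%n)
def ray(n,uv):
    c=load(n); q=cv2.undistortPoints(np.array(uv,float).reshape(-1,1,2),c['K'],c['D']).reshape(-1,2)
    v=np.c_[q[:,0],-q[:,1],-np.ones(len(q))]; return c['T'][:3,3],v@c['T'][:3,:3].T
def plane(n,uv,z):
    o,v=ray(n,uv); return o+v*((z-o[2])/v[:,2])[:,None]
def cloud(n):
    c=load(n); H,W=c['d'].shape; uv=np.stack(np.meshgrid(np.arange(W),np.arange(H)),-1).reshape(-1,2)
    o,v=ray(n,uv); return (o+v*c['d'].reshape(-1,1)).reshape(H,W,3)
E
python3 - <<'E'
from h import *
a,_=snap('scene');b,_=snap('top')
cv2.imwrite('pics/s.png',a);cv2.imwrite('pics/t.png',b)
for n in('scene','top'):print(load(n)['T'].round(3))
print(r.get_state())
E
```

```text
[[-0.434 -0.635  0.639  1.21 ]
 [ 0.901 -0.302  0.313  0.242]
 [-0.005  0.711  0.703  0.805]
 [ 0.     0.     0.     1.   ]]
[[-0.011  0.991 -0.136  0.389]
 [-1.    -0.011 -0.    -0.058]
 [-0.002  0.136  0.991  1.202]
 [ 0.     0.     0.     1.   ]]
{'clock': 0.1, 'q': array([-1.26519254,  0.68989559, -0.19453702,  1.56620933,  0.15730657,
        0.90255313, -0.2150832 ]), 'qd': array([ 0.00081465, -0.00146947, -0.00054211, -0.00278952,  0.00012819,
        0.00136378, -0.0006016 ]), 'joint_torque': array([-2.82884255e-03, -5.28502893e+01, -1.27136350e+00, -1.53837490e+01,
       -5.25905890e-02,  1.99429705e-03,  4.08607445e-05]), 'tool_pos': array([0.16767805, 0.60149594, 0.23800169]), 'eef_rot': array([ 1.35431141e-01,  9.90786408e-01, -8.34613902e-04, -5.18921854e-05]), 'contact_force': array([ 0.05757458,  0.21986846, -0.02424072]), 'moment': array([-0.02872351, -0.00192056, -0.02635859]), 'finger_force': 0.0, 'opening': 1.0015552760154516}
```

View pics/t.png

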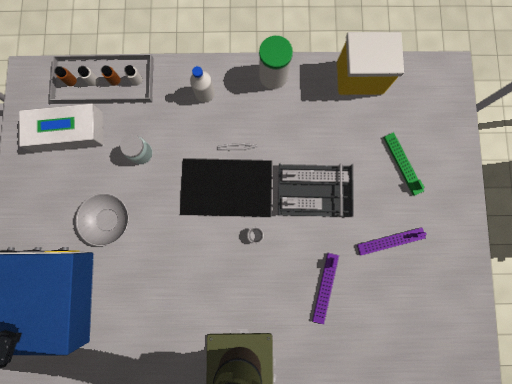

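View pics/s.png

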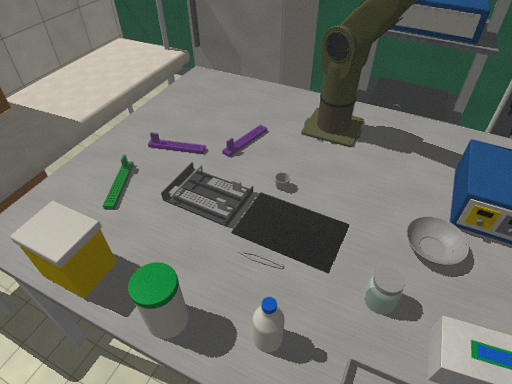

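The top view shows the dark mat at (226,187) and the rack at (315,190) with its mouth on the left (world +y). Candidates for the long cassette are steel-grey (315,176) in the rack, steel-grey short (302,203), purple (326,288) and (392,241), and green (403,163). The grey one at (315,176) fits: it is the full-length steel one, running under the keeper at column 342. I'll confirm in a crop.

```bash
python3 - <<'E'
from h import *
c=load('top');p=c['p'];X=cloud('top')
cv2.imwrite('pics/tc.png',cv2.resize(p[150:230,260:370],None,fx=7,fy=7,interpolation=cv2.INTER_CUBIC))
g=p.max(2)
m=((g<40)).astype(np.uint8); m[:, :150]=0; m[:,274:]=0; m[:140]=0;m[240:]=0
m=cv2.morphologyEx(m,cv2.MORPH_OPEN,np.ones((5,5)))
k=max(cv2.findContours(m,0,1)[0],key=cv2.contourArea).reshape(-1,2)
R=cv2.minAreaRect((plane('top',k,.004)[:,:2]*1000).astype(np.float32));print(R,cv2.boxPoints(R))
sub=X[150:230,260:370]; z=sub[...,2]
print('floor',np.median(X[240:280,180:260,2]))
gm=(z>.05)&(z<.08)
n,l,s,ce=cv2.connectedComponentsWithStats(gm.astype(np.uint8))
for i in range(1,n):
  if s[i,4]>2:
    P=sub[l==i];print(s[i]+[260,150,0,0,0],P.mean(0).round(4),P.min(0).round(3),P.max(0).round(3))
E
```

```text
((566.2405395507812, 43.98772430419922), (296.8188171386719, 186.04779052734375), 87.84040832519531) [[ 467.6902  -100.81085]
 [ 653.60583 -107.8217 ]
 [ 664.7909   188.7863 ]
 [ 478.87524  195.79715]]
floor 0.0010251281990011352
[287 171  10   4  38] [ 0.6026 -0.1693  0.0636] [ 0.597 -0.184  0.055] [ 0.608 -0.156  0.071]
[287 200  10   4  32] [ 0.5113 -0.1684  0.0643] [ 0.506 -0.182  0.05 ] [ 0.515 -0.153  0.07 ]
```

View pics/tc.png

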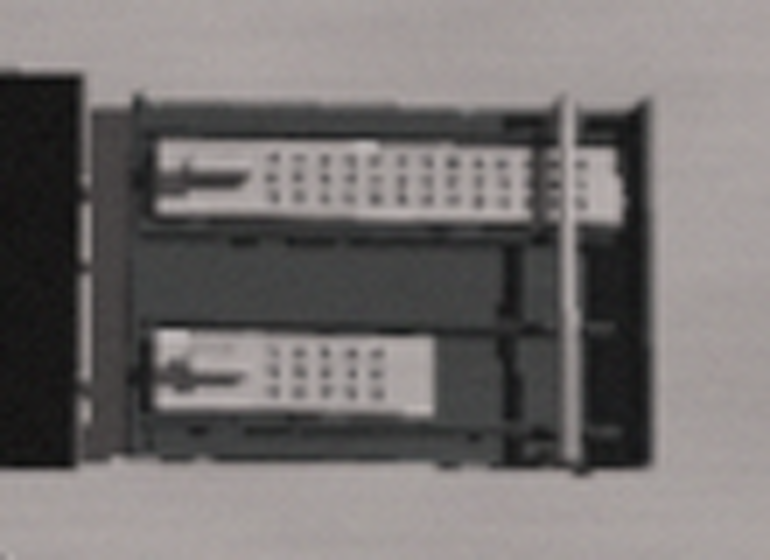

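The crop confirms it: the upper grey cassette (grip near (292,174)) is the long one, with its back under the keeper. The lower one is the short cassette. I'll move over it for a close look.

Call:
{"op": "step_arm", "data": {
  "series": [
    [24, -42, 0, 0, 0, -0.0745, 0],
    [24, -42, 0, 0, 0, -0.0745, 0],
    [24, -42, 0, 0, 0, -0.0745, 0],
    [24, -42, 0, 0, 0, -0.0745, 0],
    [24, -42, 0, 0, 0, -0.0745, 0],
    [24, -42, 0, 0, 0, -0.0745, 0],
    [24, -42, 0, 0, 0, -0.0745, 0],
    [24, -42, 0, 0, 0, -0.0745, 0],
    [24, -42, 0, 0, 0, -0.0745, 0],
    [24, -42, 0, 0, 0, -0.0745, 0],
    [24, -42, 0, 0, 0, -0.0745, 0],
    [24, -42, 0, 0, 0, -0.0745, 0],
    [24, -42, 0, 0, 0, -0.0745, 0],
    [24, -42, 0, 0, 0, -0.0745, 0],
    [24, -42, 0, 0, 0, -0.0745, 0],
    [24, -42, 0, 0, 0, -0.0745, 0],
    [24, -42, 0, 0, 0, -0.0745, 0],
    [24, -42, 0, 0, 0, -0.0745, 0],
    [0, 0, 0, 0, 0, 0, 0]
  ]
}}

```text
clock: 2.0
tool_pos: [0.6012, -0.1625, 0.2383]
eef_rot: [0.725, 0.688, -0.001, 0.003]
contact_force: [-0.6, -0.3, 0.4]
opening: 1.0
finger_force: 0.0
```

```bash
python3 - <<'E'
from h import *
s=r.get_state();print(s['clock'],s['q'].round(3),s['tool_pos'],s['eef_rot'])
p,_=snap('wrist');cv2.imwrite('pics/w.png',p);print(load('wrist')['T'].round(3))
E
```

```text
2.0 [ 0.128  0.684  0.106  1.587 -0.08   0.872  0.209] [ 0.60119048 -0.16246484  0.23832498] [ 0.72546059  0.68825572 -0.00137666  0.0030171 ]
[[ 0.999  0.052  0.011  0.605]
 [-0.053  0.963  0.265 -0.094]
 [ 0.003 -0.266  0.964  0.382]
 [ 0.     0.     0.     1.   ]]
```

View pics/w.png

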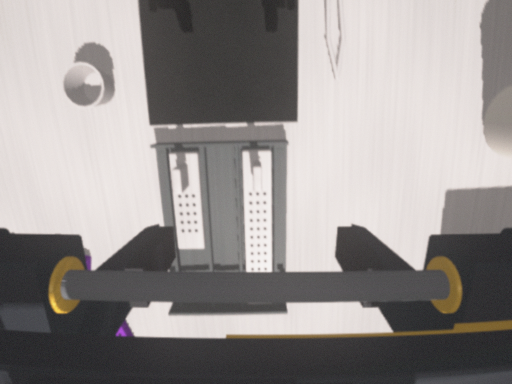

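The wrist view shows the mat edge at row ~123, the lip at row ~142, the long cassette with its front edge near (257,150) and grip near (256,170), and the short one at (185,200).

```bash
python3 - <<'E'
from h import *
c=load('wrist');p=c['p'];g=p.min(2)
X=cloud('wrist')
# mat sides/edge
m=(p.max(2)<45).astype(np.uint8);m[127:]=0;m[:, :120]=0;m[:,310:]=0
L=[];Rr=[]
for v in range(10,115,5):
  u=np.where(m[v])[0];L.append((u.min(),v));Rr.append((u.max(),v))
def fit(pts,name):
  f=cv2.fitLine((pts[:,:2]*1000).astype(np.float32),cv2.DIST_HUBER,0,.01,.01).ravel();print(name,'ang from +y deg(cw+)',np.degrees(np.arctan(f[0]/f[1])).round(2),f[2:])
fit(plane('wrist',L,.004),'matL');fit(plane('wrist',Rr,.004),'matR')
B=[(u,np.where(m[:127,u])[0].max()+.5) for u in range(160,290,5)]
P=plane('wrist',B,.004);f=np.polyfit(P[:,0],P[:,1],1);print('mat edge',np.degrees(np.arctan(f[0])),P.mean(0))
# cassette
for nm,u0,u1 in(('long',236,280),('short',162,210)):
  w=(g>150).astype(np.uint8);w[:145]=0;w[262:]=0;w[:,:u0]=0;w[:,u1:]=0
  a=[];b=[]
  for v in range(195,245 if nm=='short' else 260,4):
    u=np.where(w[v])[0];a.append((u.min()-.5,v));b.append((u.max()+.5,v))
  A=plane('wrist',a,.024);Bq=plane('wrist',b,.024);fit(A,nm+' L');fit(Bq,nm+' R');print('width',np.median(Bq[:,0]-A[:,0]),'mid',((A+Bq)/2).mean(0))
  top=[np.where(w[:,u])[0].min() for u in range(u0+12,u1-8) if w[:,u].any()];print('front rows',top,plane('wrist',[((u0+u1)/2,np.median(top)-.5)],.024))
  S=X[140:200,u0:u1];k=(S[...,2]>.056)&(S[...,2]<.075);Q=S[k];print('grip',k.sum(),np.median(Q,0),np.percentile(Q,5,0),np.percentile(Q,95,0))
S=X[136:148,160:285];print('lip z by row',np.median(S[...,2],1).round(4),np.median(S[...,1],1).round(4))
print('long top z',np.median(X[190:240,250:268,2]),'mat z',np.median(X[60:110,180:280,2]))
cv2.imwrite('pics/wc.png',cv2.resize(p[110:290,140:310],None,fx=4,fy=3.3,interpolation=cv2.INTER_CUBIC))
E
```

```text
Traceback (most recent call last):
ValueError: zero-size array to reduction operation minimum which has no identity
```

```bash
cat > m.py <<'E'
from h import *
c=load('wrist');p=c['p'];g=p.min(2)
print(p[60,200],p[200,222],p[220,247])
X=cloud('wrist')
m=(p.max(2)<90).astype(np.uint8);m[127:]=0;m[:, :120]=0;m[:,310:]=0
L=[];Rr=[]
for v in range(10,115,5):
  u=np.where(m[v])[0];L.append((u.min(),v));Rr.append((u.max(),v))
def fit(pts,name):
  f=cv2.fitLine((pts[:,:2]*1000).astype(np.float32),cv2.DIST_HUBER,0,.01,.01).ravel();print(name,'ang from +y deg(cw+)',np.degrees(np.arctan(f[0]/f[1])).round(2),f[2:])
fit(plane('wrist',L,.004),'matL');fit(plane('wrist',Rr,.004),'matR')
B=[(u,np.where(m[:127,u])[0].max()+.5) for u in range(160,290,5)]
P=plane('wrist',B,.004);f=np.polyfit(P[:,0],P[:,1],1);print('mat edge',np.degrees(np.arctan(f[0])),P.mean(0))
for nm,u0,u1 in(('long',236,280),('short',162,210)):
  w=(g>150).astype(np.uint8);w[:145]=0;w[262:]=0;w[:,:u0]=0;w[:,u1:]=0
  a=[];b=[]
  for v in range(195,245 if nm=='short' else 260,4):
    u=np.where(w[v])[0]
    if len(u)<5: continue
    a.append((u.min()-.5,v));b.append((u.max()+.5,v))
  A=plane('wrist',a,.024);Bq=plane('wrist',b,.024);fit(A,nm+' L');fit(Bq,nm+' R');print('width',np.median(Bq[:,0]-A[:,0]),'mid',((A+Bq)/2).mean(0))
  top=[np.where(w[:,u])[0].min() for u in range(u0+12,u1-8) if w[:,u].any()];print('front rows',top,plane('wrist',[((u0+u1)/2,np.median(top)-.5)],.024))
  S=X[140:200,u0:u1];k=(S[...,2]>.056)&(S[...,2]<.075);Q=S[k];print('grip',k.sum(),np.median(Q,0),np.percentile(Q,5,0),np.percentile(Q,95,0))
S=X[136:148,160:285];print('lip z by row',np.median(S[...,2],1).round(4),np.median(S[...,1],1).round(4))
print('long top z',np.median(X[190:240,250:268,2]),'mat z',np.median(X[60:110,180:280,2]))
cv2.imwrite('pics/wc.png',cv2.resize(p[110:290,140:310],None,fx=4,fy=3.3,interpolation=cv2.INTER_CUBIC))
E
python3 m.py
```

```text
[60 58 62] [134 136 135] [236 237 241]
matL ang from +y deg(cw+) 1.32 [475.4123   -10.688758]
matR ang from +y deg(cw+) 1.48 [659.2692   -13.042063]
mat edge -1.7430635854030596 [ 0.5640935  -0.10259422  0.004     ]
long L ang from +y deg(cw+) 1.84 [ 582.95715 -243.75342]
long R ang from +y deg(cw+) 2.11 [ 620.0143  -234.85161]
width 0.03671680987417614 mid [ 0.60154209 -0.2400868   0.024     ]
front rows [np.int64(151), np.int64(152), np.int64(158), np.int64(167), np.int64(168), np.int64(167), np.int64(166), np.int64(166), np.int64(166), np.int64(153), np.int64(151), np.int64(151), np.int64(150), np.int64(150), np.int64(150), np.int64(150), np.int64(150), np.int64(150), np.int64(150), np.int64(150), np.int64(150), np.int64(150), np.int64(151), np.int64(152)] [[ 0.60706669 -0.13926447  0.024     ]]
grip 220 [ 0.60412075 -0.16644877  0.06193021] [ 0.59959003 -0.17920152  0.06044571] [ 0.60858863 -0.1538982   0.06315423]
short L ang from +y deg(cw+) 0.92 [ 492.5015  -228.20872]
short R ang from +y deg(cw+) 1.37 [ 530.0762  -228.22252]
width 0.03742650331683545 mid [ 0.50868014 -0.22375
[... 182 characters left out ...]
int64(189), np.int64(153), np.int64(153), np.int64(153), np.int64(153), np.int64(153), np.int64(153), np.int64(153), np.int64(153), np.int64(153), np.int64(153), np.int64(153), np.int64(153), np.int64(154), np.int64(158), np.int64(172), np.int64(186), np.int64(199)] [[ 0.51834416 -0.1380541   0.024     ]]
grip 246 [ 0.51478997 -0.16443785  0.06202307] [ 0.50970633 -0.17787344  0.05768222] [ 0.51884225 -0.15144448  0.06350251]
lip z by row [-0.0014 -0.0014 -0.0014 -0.0013 -0.0014 -0.0013  0.0005  0.0127  0.0235
  0.0245  0.0246  0.0239] [-0.1211 -0.1223 -0.1237 -0.125  -0.1262 -0.1275 -0.1286 -0.1289 -0.1289
 -0.1302 -0.1313 -0.1326]
long top z 0.022168221356900414 mat z 0.0026036903266782874
```

View pics/wc.png

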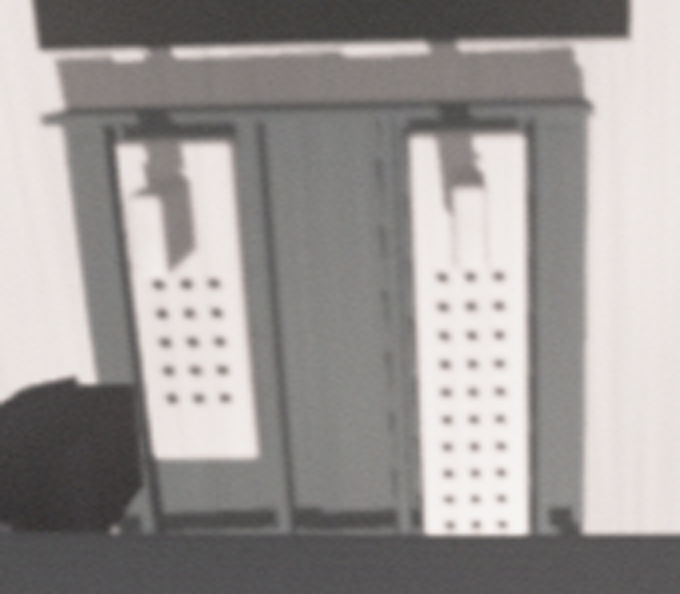

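The measurements check out: the width is 37 mm, the grip top is at ~62–64 mm, the cassette front is ~7 mm behind the lip, and the rack is turned about −1.9°. I'll descend onto the grip at (0.604, −0.1665).

Call:
{"op": "step_arm", "data": {
  "series": [
    [1, -2, -20, 0, 0, 0.01, 0.4],
    [1, -1, -25, 0, 0, 0.01, 0.4],
    [1, -1, -25, 0, 0, 0, 0.4],
    [0, 0, -25, 0, 0, 0, 0.4],
    [0, 0, -25, 0, 0, 0, 0.4],
    [0, 0, -25, 0, 0, 0, 0.4],
    [0, 0, -20, 0, 0, 0, 0.4],
    [0, 0, -15, 0, 0, 0, 0.4],
    [0, 0, 0, 0, 0, 0, 0.4]
  ],
  "force": 60
}}

```text
clock: 2.95
tool_pos: [0.6011, -0.1562, 0.0568]
eef_rot: [0.714, 0.7, -0.001, -0.002]
contact_force: [-0.0, -0.3, -0.5]
opening: 0.598
finger_force: 0.0
```

```bash
python3 - <<'E'
from h import *
s=r.get_state();print(s['clock'],s['tool_pos'],s['eef_rot'],s['contact_force'])
p,_=snap('wrist');cv2.imwrite('pics/w2.png',p)
E
```

```text
2.95 [ 0.60105639 -0.15622947  0.05680142] [ 0.71429003  0.69984607 -0.00086346 -0.00211768] [-0.00193367 -0.31324973 -0.47668009]
```

View pics/w2.png

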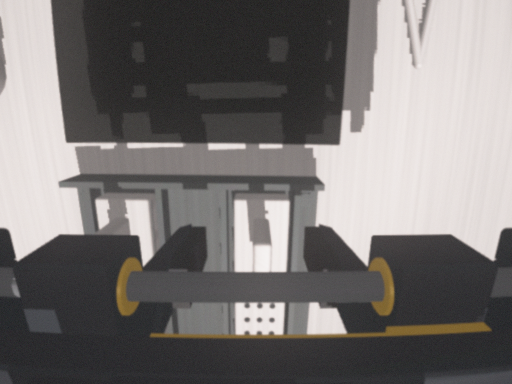

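The view shows the fingers straddling the long grip (262,257), about 3 mm off-centre. I'll correct that, lower and close.

Call:
{"op": "step_arm", "data": {
  "series": [
    [1.5, -5, 0, 0, 0, -0.007, 0.4],
    [1.5, -5, -5, 0, 0, -0.006, 0.4],
    [0, 0, -10, 0, 0, 0, 0.4],
    [0, 0, -8, 0, 0, 0, 0.4],
    [0, 0, 0, 0, 0, 0, 0.4]
  ],
  "force": 60
}}

```text
clock: 3.5
tool_pos: [0.6046, -0.1674, 0.0342]
eef_rot: [0.719, 0.695, -0.001, -0.001]
contact_force: [-0.6, 0.8, -0.1]
opening: 0.605
finger_force: 0.0
```

Call:
{"op": "step_arm", "data": {
  "series": [
    [0, 0, 0, 0, 0, 0, 1],
    [0, 0, 0, 0, 0, 0, 1],
    [0, 0, 0, 0, 0, 0, 1],
    [0, 0, 0, 0, 0, 0, 1],
    [0, 0, 0, 0, 0, 0, 1],
    [0, 0, 0, 0, 0, 0, 1]
  ],
  "force": 60
}}

```text
clock: 4.1
tool_pos: [0.6056, -0.1679, 0.0359]
eef_rot: [0.719, 0.695, -0.0, -0.0]
contact_force: [-0.5, 0.1, 1.1]
opening: 0.107
finger_force: 60.0
```

Call:
{"op": "step_arm", "data": {
  "series": [
    [0, -0.3, 3.35, 0.0175, -0.0006, 0, 1],
    [0, -0.4, 3.35, 0.0175, -0.0006, 0, 1],
    [0, -0.5, 3.35, 0.0175, -0.0006, 0, 1],
    [0, -0.6, 3.35, 0.0175, -0.0006, 0, 1],
    [0, 0, 0, 0, 0, 0, 1]
  ]
}}

```text
clock: 4.6
tool_pos: [0.6059, -0.1715, 0.0497]
eef_rot: [0.72, 0.693, 0.026, -0.024]
contact_force: [-0.2, -0.7, -1.5]
opening: 0.102
finger_force: 60.0
```

Call:
{"op": "step_arm", "data": {
  "series": [
    [0, 0, 3.3, 0.0175, -0.0006, 0, 1],
    [0, 0, 3.3, 0.0175, -0.0006, 0, 1],
    [0, -0.3, 3.3, 0.0175, -0.0006, 0, 1],
    [0, -0.5, 3.3, 0.0175, -0.0006, 0, 1],
    [0, 0, 0, 0, 0, 0, 1]
  ]
}}

```text
clock: 5.1
tool_pos: [0.6059, -0.1718, 0.0628]
eef_rot: [0.718, 0.692, 0.051, -0.048]
contact_force: [0.2, -0.6, -2.5]
opening: 0.104
finger_force: 60.0
```

```bash
python3 - <<'E'
from h import *
s=r.get_state();print(s['clock'],s['tool_pos'],s['eef_rot'],s['contact_force'],s['moment'])
p,_=snap('scene');cv2.imwrite('pics/s2.png',cv2.resize(p[140:250,130:290],None,fx=5,fy=5,interpolation=cv2.INTER_CUBIC))
E
```

```text
5.1 [ 0.60588331 -0.17176327  0.06277806] [ 0.71817918  0.69231805  0.05073821 -0.04837371] [ 0.24858826 -0.59716265 -2.48135614] [-0.32758208  0.1129567  -0.04320847]
```

View pics/s2.png

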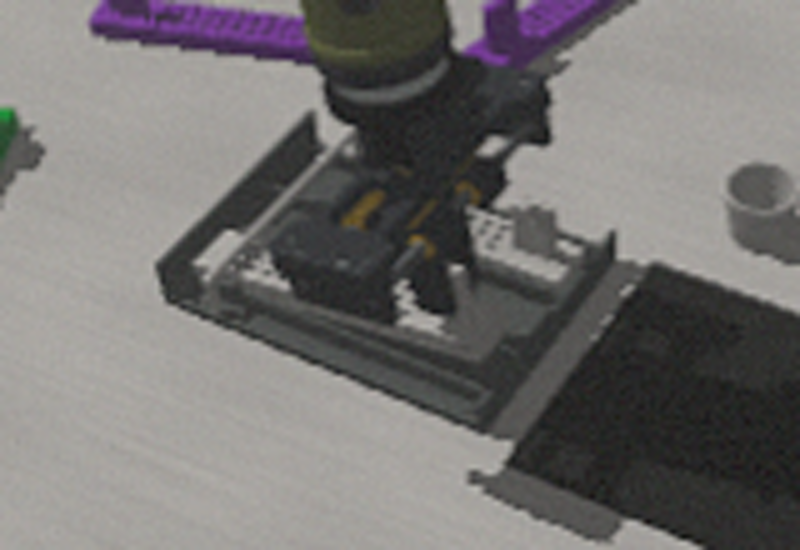

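The front is up over the lip and the back is still under the keeper bar. Now I'll draw it out along the lane.

Call:
{"op": "step_arm", "data": {
  "series": [
    [0.3, 8, 0, 0, 0, 0, 1],
    [0.3, 10, 0, 0, 0, 0, 1],
    [0.3, 10, 0, 0, 0, 0, 1],
    [0.4, 10, 0, 0, 0, 0, 1],
    [0.4, 12, 0, 0, 0, 0, 1],
    [0, 0, 0, 0, 0, 0, 1]
  ]
}}

```text
clock: 5.75
tool_pos: [0.6076, -0.1164, 0.0625]
eef_rot: [0.716, 0.694, 0.051, -0.05]
contact_force: [0.4, 1.8, -1.8]
opening: 0.107
finger_force: 60.0
```

Call:
{"op": "step_arm", "data": {
  "series": [
    [0.3, 10, 0, -0.02, 0.0007, 0, 1],
    [0.3, 10, 0, -0.023, 0.0007, 0, 1],
    [0.3, 10, 0, -0.023, 0.0007, 0, 1],
    [0.3, 10, 0, -0.023, 0.0007, 0, 1],
    [0.3, 10, 0, -0.023, 0.0007, 0, 1],
    [0.3, 10, 0, -0.023, 0.0007, 0, 1],
    [0, 0, 0, 0, 0, 0, 1]
  ]
}}

```text
clock: 6.45
tool_pos: [0.6093, -0.0563, 0.062]
eef_rot: [0.718, 0.696, 0.003, -0.003]
contact_force: [1.4, 0.2, -2.0]
opening: 0.11
finger_force: 60.0
```

```bash
python3 - <<'E'
from h import *
s=r.get_state();print(s['clock'],s['tool_pos'],s['eef_rot'],s['contact_force'],s['moment'])
p,_=snap('scene');cv2.imwrite('pics/s3.png',cv2.resize(p[130:270,140:320],None,fx=4.2,fy=4.2,interpolation=cv2.INTER_CUBIC))
E
```

```text
6.45 [ 0.60928896 -0.05627583  0.06203327] [ 0.71767323  0.69636941  0.00266977 -0.00276707] [ 1.3708665   0.1610259  -1.96357158] [ 0.15031885  0.10539275 -0.00358903]
```

View pics/s3.png

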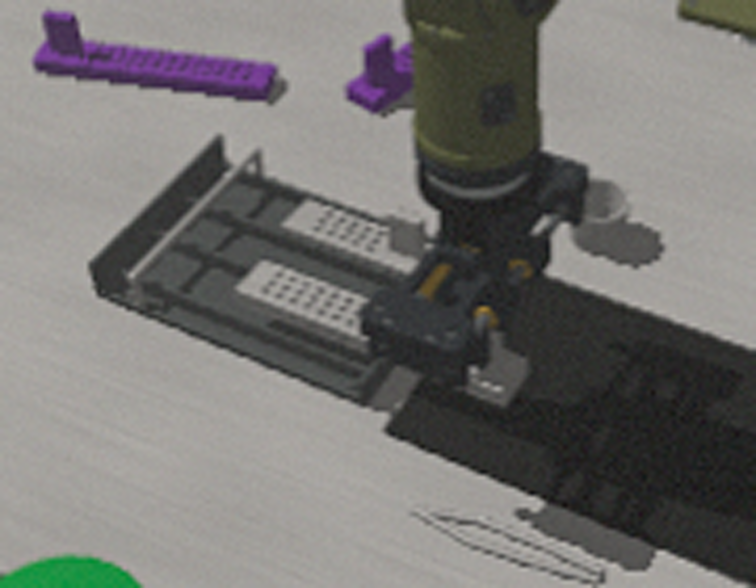

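The cassette is drawn out by roughly half, with the handle beyond the lip and its rear at about (200,195) in the scene image. I'll check from depth whether it sagged.

```bash
cat > prof.py <<'E'
from h import *
for n in ('scene','top'):
  if n=='top': snap('top')
  c=load(n);X=cloud(n);g=c['p'].min(2)
  e=np.array([.033,.9995]);o=np.array([.6093+.0024,.0]) 
  d=X[...,:2]-o; ya=d@e; xa=d@np.array([.9995,-.033])
  t=np.median(X[...,2][(np.abs(X[...,2])<.01)&(X[...,0]>.7)])
  k=(np.abs(xa)<.014)&(X[...,2]>.015)&(X[...,2]<.075)
  print(n,'table',t.round(4))
  for y in np.arange(-.38,.25,.02):
    q=k&(ya>=y)&(ya<y+.02)&(g>95)
    if q.sum()>3: print(y.round(3),q.sum(),np.percentile(X[q][:,2]-t,[20,50,80]).round(4))
E
python3 prof.py
```

```text
scene table -0.0007
-0.38 5 [0.0351 0.0352 0.0362]
-0.34 10 [0.0376 0.0394 0.0407]
-0.26 20 [0.0472 0.0478 0.0488]
-0.24 41 [0.0473 0.0481 0.0492]
-0.22 43 [0.0473 0.0483 0.0494]
-0.2 44 [0.0481 0.0489 0.0495]
-0.18 39 [0.0479 0.0493 0.05  ]
-0.16 9 [0.0481 0.0487 0.0501]
top table 0.001
-0.38 9 [0.0333 0.0359 0.0376]
-0.34 18 [0.0368 0.0387 0.04  ]
-0.26 33 [0.0476 0.0488 0.0507]
-0.24 52 [0.046  0.0476 0.0496]
-0.22 48 [0.0463 0.0482 0.0506]
-0.2 48 [0.0469 0.049  0.051 ]
-0.18 61 [0.0474 0.0502 0.0512]
-0.16 55 [0.0468 0.0492 0.0506]
-0.14 54 [0.0476 0.0494 0.0512]
-0.12 6 [0.0479 0.0495 0.0502]
```

It's level with the underside at ~33 mm, clear of the 26 mm lip. I'll continue straight out.

Call:
{"op": "step_arm", "data": {
  "series": [
    [0.4, 10, 0, 0, 0, 0, 1],
    [0.5, 15, 0, 0, 0, 0, 1],
    [0.5, 15, 0, 0, 0, 0, 1],
    [0.5, 15, 0, 0, 0, 0, 1],
    [0.5, 15, 0, 0, 0, 0, 1],
    [0.5, 15, 0, 0, 0, 0, 1],
    [0.5, 15, 0, 0, 0, 0, 1],
    [0.5, 15, 0, 0, 0, 0, 1],
    [0.5, 15, 0, 0, 0, 0, 1],
    [0.5, 15, 0, 0, 0, 0, 1],
    [0.5, 15, 0, 0, 0, 0, 1],
    [0.4, 12, 0, 0, 0, 0, 1],
    [0.3, 8, 0, 0, 0, 0, 1],
    [0, 5, 0, 0, 0, 0, 1],
    [0, 0, 0, 0, 0, 0, 1],
    [0, 0, 0, 0, 0, 0, 1]
  ]
}}

```text
clock: 8.15
tool_pos: [0.6154, 0.1236, 0.0624]
eef_rot: [0.72, 0.694, 0.002, -0.001]
contact_force: [0.3, 0.4, -2.3]
opening: 0.109
finger_force: 60.0
```

```bash
python3 -c "
from h import *
snap('scene');s=r.get_state();print(s['tool_pos'],s['eef_rot'])"; python3 prof.py
```

```text
[0.61541008 0.12330184 0.06234471] [ 0.71978715  0.69419176  0.00163401 -0.00126129]
scene table -0.0006
-0.38 6 [0.0371 0.0374 0.0397]
-0.34 10 [0.0402 0.0405 0.0412]
-0.08 25 [0.0478 0.0489 0.05  ]
-0.06 49 [0.0481 0.0493 0.0503]
-0.04 45 [0.0476 0.049  0.0505]
-0.02 48 [0.0485 0.0493 0.0502]
0.0 48 [0.0484 0.0498 0.0508]
0.02 49 [0.0488 0.0498 0.0504]
0.04 40 [0.0487 0.0501 0.0513]
top table 0.001
-0.38 14 [0.0349 0.0374 0.0388]
-0.34 16 [0.0382 0.0398 0.0422]
-0.08 32 [0.0463 0.0483 0.0501]
-0.06 49 [0.0466 0.0488 0.0511]
-0.04 50 [0.0479 0.0492 0.0508]
-0.02 55 [0.0477 0.0495 0.0513]
0.0 62 [0.0474 0.0493 0.051 ]
0.02 53 [0.0479 0.0497 0.0519]
0.04 49 [0.0478 0.0503 0.052 ]
0.06 50 [0.0477 0.0495 0.0516]
0.08 53 [0.0484 0.05   0.0518]
0.1 7 [0.0478 0.0482 0.0491]
```

The rear is at y≈−0.07, over the mat (its edge is at −0.103). I'll lower gently.

Call:
{"op": "step_arm", "data": {
  "series": [
    [0, 0, -6, 0, 0, 0, 1],
    [0, 0, -7, 0, 0, 0, 1],
    [0, 0, -6, 0, 0, 0, 1],
    [0, 0, -4, 0, 0, 0, 1],
    [0, 0, -3, 0, 0, 0, 1],
    [0, 0, -1.5, 0, 0, 0, 1],
    [0, 0, 0, 0, 0, 0, 1],
    [0, 0, 0, 0, 0, 0, 1]
  ]
}}

```text
clock: 9.05
tool_pos: [0.6155, 0.1245, 0.035]
eef_rot: [0.719, 0.695, 0.002, -0.001]
contact_force: [0.3, 0.4, -2.5]
opening: 0.114
finger_force: 60.0
```

Call:
{"op": "step_arm", "data": {
  "series": [
    [0, 0, -1, 0, 0, 0, 1],
    [0, 0, -1, 0, 0, 0, 1],
    [0, 0, 0, 0, 0, 0, 1],
    [0, 0, 0, 0, 0, 0, 1]
  ]
}}

```text
clock: 9.45
tool_pos: [0.6155, 0.1246, 0.033]
eef_rot: [0.719, 0.695, 0.002, -0.001]
contact_force: [0.8, -0.2, -1.9]
opening: 0.105
finger_force: 60.0
```

Call:
{"op": "step_arm", "data": {
  "series": [
    [0, 0, -1, 0, 0, 0, 1],
    [0, 0, 0, 0, 0, 0, 1],
    [0, 0, 0, 0, 0, 0, 1]
  ]
}}

```text
clock: 9.75
tool_pos: [0.6155, 0.1247, 0.032]
eef_rot: [0.719, 0.695, 0.002, -0.002]
contact_force: [0.9, 1.1, -0.7]
opening: 0.107
finger_force: 60.0
```

Its weight is now mostly on the mat. I'll release and retreat.

Call:
{"op": "step_arm", "data": {
  "series": [
    [0, 0, -0.5, 0, 0, 0, 1],
    [0, 0, 0, 0, 0, 0, 0.6],
    [0, 0, 0, 0, 0, 0, 0.5],
    [0, 0, 0, 0, 0, 0, 0.5],
    [0, 0, 0, 0, 0, 0, 0.5],
    [0, 0, 10, 0, 0, 0, 0.5],
    [0, 0, 20, 0, 0, 0, 0.5],
    [0, 0, 25, 0, 0, 0, 0.5],
    [0, 0, 30, 0, 0, 0, 0.5],
    [0, 0, 40, 0, 0, 0, 0.5],
    [0, 0, 40, 0, 0, 0, 0.5],
    [0, 0, 0, 0, 0, 0, 0.5],
    [0, 0, 0, 0, 0, 0, 0.5]
  ]
}}

```text
clock: 11.05
tool_pos: [0.6158, 0.1246, 0.1978]
eef_rot: [0.719, 0.695, 0.003, -0.001]
contact_force: [-0.5, 0.4, -0.2]
opening: 0.499
finger_force: 0.0
```

```bash
python3 - <<'E'
from h import *
p,_=snap('scene');cv2.imwrite('pics/s4.png',cv2.resize(p[120:290,120:370],None,fx=3.2,fy=3.2))
s=r.get_state();print(s['clock'],s['tool_pos'],s['contact_force'],s['opening'])
E
python3 prof.py
```

```text
11.1 [0.61479544 0.12451374 0.19632969] [-0.38643724  1.08057396  0.05204846] 0.5024834799389718
scene table -0.0007
-0.38 5 [0.0349 0.0358 0.0365]
-0.34 7 [0.0386 0.0394 0.0403]
-0.08 26 [0.0181 0.0204 0.0217]
-0.06 48 [0.0192 0.0201 0.021 ]
-0.04 43 [0.019  0.0202 0.0212]
-0.02 43 [0.0187 0.0203 0.0213]
0.0 49 [0.0192 0.0204 0.0214]
0.02 43 [0.0191 0.0201 0.0215]
0.04 49 [0.0191 0.0208 0.0218]
0.06 49 [0.0192 0.0202 0.0213]
0.08 49 [0.019  0.0199 0.0212]
0.1 50 [0.0187 0.0205 0.059 ]
0.12 46 [0.0191 0.0215 0.0601]
0.14 17 [0.0181 0.0194 0.0214]
top table 0.0011
-0.38 17 [0.0341 0.0357 0.0383]
-0.34 17 [0.0386 0.0397 0.0419]
-0.08 26 [0.0188 0.0205 0.0225]
-0.06 50 [0.0182 0.0201 0.0233]
-0.04 52 [0.018  0.0204 0.0214]
-0.02 51 [0.0181 0.0193 0.0213]
0.0 46 [0.0185 0.0197 0.0223]
0.02 47 [0.0187 0.0205 0.0226]
0.04 46 [0.0181 0.0196 0.0219]
0.06 50 [0.0182 0.0208 0.022 ]
0.08 51 [0.0188 0.0206 0.0218]
0.1 61 [0.0179 0.0214 0.0536]
0.12 20 [0.0186 0.0228 0.058 ]
```

View pics/s4.png

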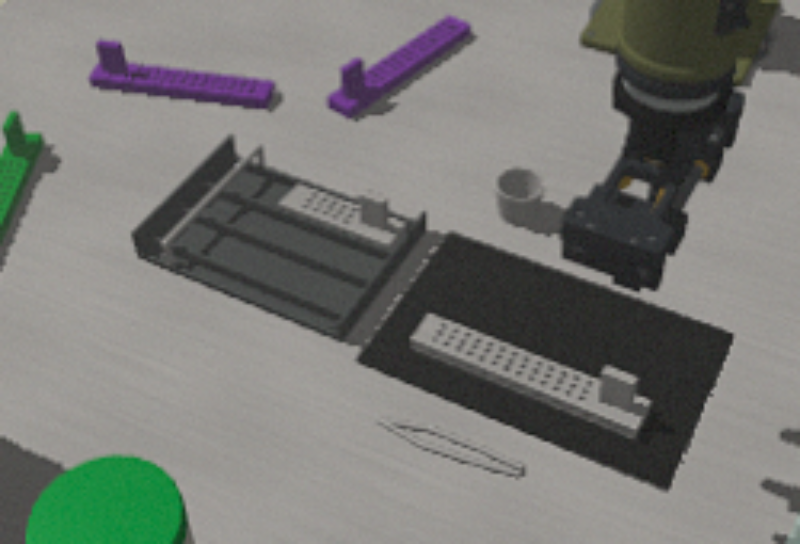

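The cassette lies flat (top at 20 mm = 4 + 16) and wholly on the mat. The short cassette, forceps and gallipot appear undisturbed, and the gripper is clear of everything.

```bash
python3 -c "
from plant import r
print(r.finish_job())"
```

```text
the job is handed in; nothing more can be done
None
```

The long cassette was lifted front-first over the lip, drawn straight out and released flat and wholly on the mat; nothing else appeared moved, and I handed the job in at about 11 s.

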